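# Release the ratchet hand press over a pot

### The job

The hand press is wound down over a sealed pot and its ratchet pawl keeps the crank from being wound back. Lift the pawl out of the ratchet wheel by its red grip and throw it right over so that it lies back clear and stays there, then wind the crank backward until the platen is fully up. Leave the pot standing in its ring, do not force the crank past the pawl, and disturb nothing else.

Things in the scene. Friction and masses are not known exactly. Their poses are not given: they have to be found in the camera images.
- press: Green rack press fixed to the table, 260 mm tall, foot 200 (x) x 150 (y) x 16 mm. Origin under the foot's middle; x points from its open front (pot and platen, at x = -30 mm) to its back (column), y to its left, z up. Head: 60 mm wide, 157 to 258 mm high; ratchet wheel and pawl on its +y side, crank on its -y side. Turned by up to 0.3 rad from facing the robot. The ram rises up to 337 mm.
- pawl_grip (a point): Middle of the red round grip that sticks out sideways (along the press's y, to the left) from the pawl's nose: 15 mm in diameter, 48 mm long, this point 28 mm outboard of the ratchet wheel's outer face and 242 to 248 mm above the table at the start, free on all sides and above. Moves with the pawl.
- pawl_pivot (a point): Fixed point on the pawl's pivot axis (which runs along the press's y), level with pawl_grip along that axis. The grip swings round it at a radius of 48 mm.
- crank_grip (a point): Middle of the black crank handle, a 22 mm sleeve, 68 mm long, along the press's y, on the right side of the press, that turns freely on its spindle. Free on all sides and above; the crank arm is 38 mm farther in. Moves with the crank.
- shaft_axis (a point): Fixed point on the shaft's axis (along the press's y), level with crank_grip along that axis and 192 mm above the table. The handle goes round it at a radius of 60 mm.
- platen_face (a point): Middle of the platen's underside (orange pad on a steel disc, 82 mm across), on the vertical ram at the front of the press.
- seat (a point): Centre of the steel locating ring (95 mm across, 8 mm high) on the press's foot, at the foot's upper face, where the pot stands.
- pawl (a joint): Pawl angle, rad: 0.01 to 0.13 while its nose lies in or on the teeth. Grows as the grip is lifted up and over towards the press's back (turning about the press's +y). It balances at about 1.45; past that its own weight lays it on its rest pin at 2.1, where it stays; short of that it drops back into the teeth. It weighs 70 g and swings freely.
- wheel (a joint): Angle of ratchet wheel, shaft and crank (one rigid part), rad: 0 with the platen lowest, 2.667 fully up, at a stop. Grows when wound backward: about the press's +y, the handle going from the front up over the top to the back. At 0 the handle points to the front, 0.52 below level. Starts at 0 to 0.85. Pawl down: locks within one tooth (0.35). 6 N at the handle turns it; it stays where left.
- ram (a joint): Height of ram and platen above the lowest position, m: 0 to 0.048, geared to the wheel at 18 mm per rad.
- pot: Clear sealed pot of dried fruit, 95 mm across and 58 mm high, standing loose in the ring under the platen. Origin at the centre of its underside, z up.
- pot_a: Bystander: another such sealed pot, loose on the table left of the press. Origin under its centre.
- pot_b: Bystander: a third sealed pot, loose on the table left of the press. Origin under its centre.
- tape: Bystander: roll of brown tape, 98 mm across, 48 mm high, lying flat, to the right. Origin under its centre.
- pen: Bystander: white pen, 145 mm long, lying on the red notebook at the left. Origin under its middle.
- scissors: Bystander: scissors with blue handles, 199 mm long, lying at the right. Origin under the middle.
- hex_key: Bystander: black hex key, 93 mm long, lying at the right. Origin under the middle.

How it is judged (in metres and radians):
On the way, in this order (a step that is already met when the one before it is completed fails the run):
1. the pawl is thrown back past upright, clear of the ratchet wheel, with the platen still low (value of joint pawl above 1.75 rad and value of joint ram below 0.027 m), for 0.2 s.
2. the crank is wound backward until the platen is fully up, the pawl still lying back (value of joint ram above 0.0445 m and value of joint pawl above 1.75 rad), for 0.2 s.
At the end, for the whole second after the job is handed in: The platen is at least 44.5 mm up of its 48 mm stroke (ram joint), the pawl lies back past upright (pawl joint over 1.75 rad), and the pot still stands upright in its ring, within 12 mm of the seat centre, at rest (all of step 2 and horizontal distance between pot and seat below 0.012 m and angle between pot's own z axis and vertical below 0.1 rad and linear speed of pot below 0.02 m/s); the robot touches nothing.
It fails at once if the platen is raised past 27 mm while the pawl is not laid back (the crank is forced past the pawl) (value of joint ram above 0.027 m and value of joint pawl below 1.2 rad).
It fails at once if the pot under the press is moved by more than 25 mm (distance of pot from where it was at the start of the episode above 0.025 m).
It fails at once if one of the other loose things is shifted by more than 30 mm (distance of any of pot_a, pot_b, tape, pen, scissors, hex_key from where it was at the start of the episode above 0.03 m).
It also fails if it takes over 46 s, if anything falls off the work surface, if the arm or the gripper's body presses on something with over 40 N, if the wrist force passes 120 N, or if a joint passes its speed limit or range.

### The arm

A 7-joint arm with a two-finger parallel gripper is mounted at the origin on a cart in front of the work surface, level with it; the furniture and walls round the work are solid. World frame = base frame: x ahead of the robot, y to its left, z up, the work surface at z = 0. Lengths are in mm, angles in degrees, forces in N, time in s.
With the tool pointing down it reaches from about 350 to 775 mm from the base axis. Payload 3.1 kg.
Tool frame: the origin (TCP) lies at the very end of the fingers, on their centre line; the grasp point (between the pads) lies 19 mm behind it; z points along the fingers, y is the line along which they close (so a half turn about z gives the same grasp; the last joint's range is limited). The gripper opens to 85 mm and grips with 20 to 120 N. Pads are 22 mm wide; open, the fingers measure 114 mm over their backs; the gripper's body (76 mm by 85 mm) begins 54 mm behind the grasp point. The pads swing forward as they close: fully open they stand 13 mm farther back than shut.
Start: joints at [61.094, 17.813, 0.802, 86.603, -0.252, 75.585, -1.558], TCP at [245.584, -492.144, 231.304] pointing down, gripper open.
Joint ranges: [-154.91, 154.91], [-16.99, 109.72], [-72.82, 74.43], [7.12, 147.25], [-82.49, 262.49], [11.32, 116.49], [-174.64, 174.64]. Speed limits (degrees/s): [159.86, 159.86, 180, 180, 180, 180, 180].

### API

Orientations are given as [roll, pitch, yaw] about the fixed x, y, z axes, in that order (R = Rz(yaw) Ry(pitch) Rx(roll)).
In Python, from plant import robot gives the robot as it stands.
- The arm moves only by the tool move_arm, never from a script. Its arguments are lists of equal length, an entry for each row: "travel": the shift along the tool's x, y, z in m, a list of three; "dr": the turn, a rotation vector about the tool's x, y, z in degrees, a list of three; "fingers": the opening, from 0 (shut) to 1 (fully open). A call has 1 to 5 rows; each row is the pose to reach, as a shift and turn from the pose commanded when the call began, along the tool's axes at that moment; what a row does not reach only later rows make up. A row lasts 1/8 s, in which the tool goes at most 62.5 mm and 10.7 degrees, less where a joint would pass 70% of its speed; a pose out of reach is approached as far as the arm can. A call with a gripper value outside its range is refused whole. The fingers move at their own pace and stop on an object; "grip_force" is the grip in N (left out, the last holds). Time passes only in rows, so rows that repeat a pose let the fingers close. It gives the time, the measured TCP pose, the force, the opening and the grip force at its end, in the units of the state.
- robot.get_state(): the state, without advancing time (a new reading comes with each control period).
- robot.get_image(name): name is "scene" or "top" or "wrist"; returns a dict with "pixels" (480x640x3 uint8, blue, green, red), "K" (3x3 intrinsics, pixels), "camera_from_world" (4x4, takes a point from world to camera coordinates). Camera axes: x right, y down, z forward; pixel columns grow to the right and rows downward; lengths in mm; the calibration is good to about 2 mm. A picture is of the moment at which its call begins. There is no depth.
- robot.finish_job(): hands the job in; it is judged then, once.
The state is a dict: "clock": time; "qpos": joint angles; "joint_velocities": joint speeds; "joint_efforts": joint torques, N m; "tool_pos": TCP position; "orientation": TCP orientation; "ft_force": force on the tool from outside, world axes, zero at the start; "ft_torque": the same for the moment, N m; "opening": finger opening in mm; "grasp_force": force on a finger pad.
Only numpy, scipy, OpenCV 4.12 (cv2) and the standard library are available. Lean on these libraries where they do the work, as an engineer would, in place of code of your own. Each camera call takes 0.05 s, during which the arm holds its last target. There are 200 camera calls.

## Working session

There is one attempt and no reset: what is moved stays moved. The work goes in short steps, Python scripts to look and compute and a tool call to move; the robot and the scene stay as the last step left them, time stands still between calls to the robot, and variables do not carry over. Pictures are saved under pics/ and viewed, at most 10 in all, crops included, and the job is handed in when it is done.

Besides the shell and the picture viewer there is one more tool, called after "Request:" by a JSON object that holds its "method" and its "body". move_arm: Moves the arm, as the interface text tells. Its arguments: {"type":"object","properties":{"travel":{"type":"array","items":{"type":"array","items":{"type":"number"}}},"dr":{"type":"array","items":{"type":"array","items":{"type":"number"}}},"fingers":{"type":"array","items":{"type":"number"}},"grip_force":{"type":"number"}},"required":["travel","dr","fingers"]}

```bash
mkdir -p pics; ls
python3 - <<'E'
from plant import robot
import cv2,numpy as np
s=robot.get_state(); print(s)
np.set_printoptions(precision=4,suppress=True)
for n in("scene","top"):
    d=robot.get_image(n); cv2.imwrite(f"pics/{n}0.png",d["pixels"]); np.savez(f"{n}0.npz",**d)
    print(n,d["K"].tolist(),d["camera_from_world"])
E
```

```text
pics
{'clock': 0.0, 'qpos': array([61.09446254, 17.86123006,  0.80222143, 86.69204952, -0.25079435,
       75.58294503, -1.5599665 ]), 'joint_velocities': array([-0.04206467,  0.01881162,  0.06622897,  0.0447874 , -0.00744453,
       -0.0095114 , -0.01685746]), 'joint_efforts': array([ 2.68319018e-04, -3.79915738e+01,  1.46206152e-01, -2.30587649e+01,
        1.21868489e-02,  1.36676343e-02,  1.63258744e-05]), 'tool_pos': array([ 245.2256967 , -491.49876643,  230.21284283]), 'orientation': array([-1.79865692e+02,  6.95368004e-03,  2.65190019e+01]), 'ft_force': array([ 0.4401315 , -0.02486366, -0.5262371 ]), 'ft_torque': array([ 0.0245266 , -0.01307432,  0.00186874]), 'grasp_force': 0.0, 'opening': 85.5095000394966}
scene [[495.00958534967504, 0.0, 315.1720267851107], [0.0, 495.00958534967504, 230.35954712964795], [0.0, 0.0, 1.0]] [[  -0.8725   -0.4886    0.0071  461.32  ]
 [  -0.3558    0.6253   -0.6945  237.4197]
 [   0.3349   -0.6085   -0.7194 1200.249 ]
 [   0.        0.        0.        1.    ]]
top [[472.40750343320116, 0.0, 322.71375880776907], [0.0, 472.40750343320116, 243.1627620920392], [0.0, 0.0, 1.0]] [[   0.0756   -0.9971    0.0023   49.9254]
 [  -0.975    -0.0744   -0.2095  527.2185]
 [   0.2091    0.0136   -0.9778 1362.5913]
 [   0.        0.        0.        1.    ]]
```

View pics/scene0.png

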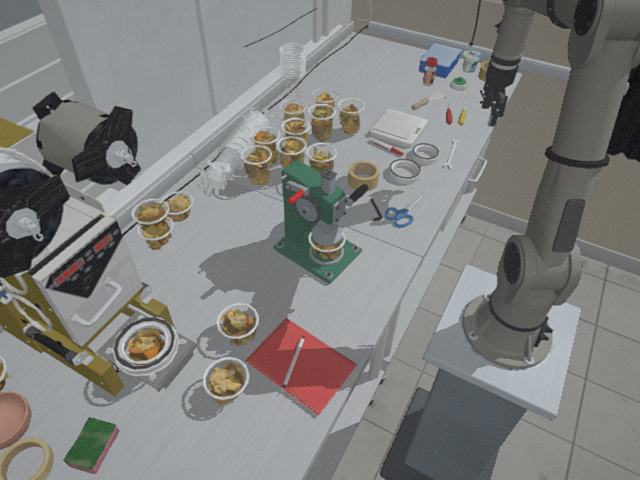

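View pics/top0.png

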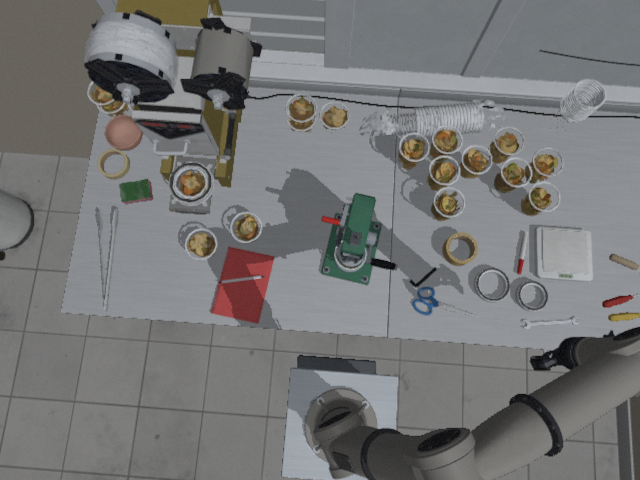

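The scene view shows the press at about (320,220), its red grip at (296,197) and its black handle at (358,192). In the top view the foot spans roughly (322–382, 205–283), with the red grip at (331,220) and the handle at (384,264). I'll zoom in on both.

Run:
```python
import cv2,numpy as np
a=np.load("scene0.npz")["pixels"][155:285,265:375]; b=np.load("top0.npz")["pixels"][185:290,310:405]
a=cv2.resize(a,None,fx=3.6,fy=3.6,interpolation=cv2.INTER_CUBIC); b=cv2.resize(b,None,fx=4.2,fy=4.2,interpolation=cv2.INTER_CUBIC)
c=np.zeros((470,800,3),np.uint8); c[:a.shape[0],:a.shape[1]]=a; c[:b.shape[0],400:400+b.shape[1]]=b[:, :400]
cv2.imwrite("pics/c1.png",c)
for n in("scene0","top0"):
    p=np.load(n+".npz")["pixels"].astype(int); B,G,R=p[...,0],p[...,1],p[...,2]
    m=((R>130)&(G<70)&(B<70)).astype(np.uint8); k,l,st,ce=cv2.connectedComponentsWithStats(m)
    for i in range(1,k):
        x,y,w,h,A=st[i]
        if 260<x<400 and 150<y<290: print(n,"red",st[i],ce[i])
    m=((p.max(2)<45)).astype(np.uint8); k,l,st,ce=cv2.connectedComponentsWithStats(m)
    for i in range(1,k):
        x,y,w,h,A=st[i]
        if 300<x<420 and 170<y<290 and A>15: print(n,"blk",st[i],ce[i])
```

```text
scene0 red [289 190  15  13  96] [296.05208333 196.07291667]
top0 red [322 217  18   8  74] [330.40540541 220.18918919]
top0 red [269 260   1   1   1] [269. 260.]
top0 red [271 260   2   1   2] [271.5 260. ]
top0 red [263 267   1   1   1] [263. 267.]
top0 red [268 269   1   1   1] [268. 269.]
top0 red [262 270   1   1   1] [262. 270.]
top0 red [264 271   1   1   1] [264. 271.]
top0 red [263 277   1   1   1] [263. 277.]
top0 red [265 277   1   1   1] [265. 277.]
top0 red [261 279   2   3   3] [261.33333333 280.        ]
top0 red [263 288   1   1   1] [263. 288.]
top0 blk [371 258  24  11 160] [382.53125 263.525  ]
top0 blk [410 268  26  18  77] [422.96103896 277.98701299]
```

View pics/c1.png

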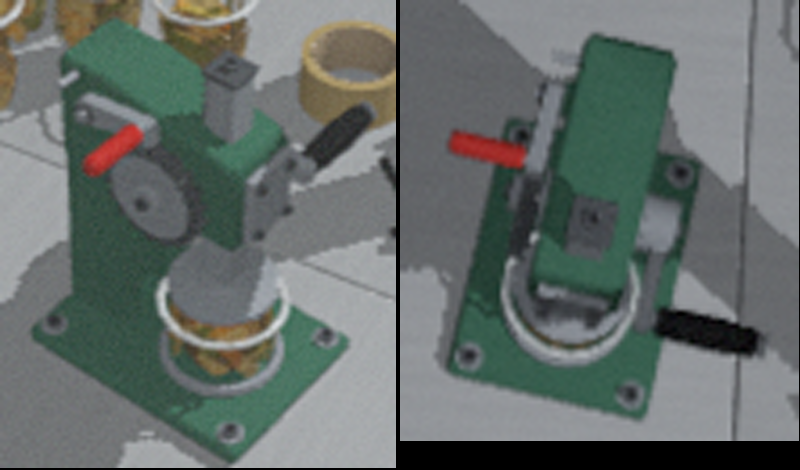

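```bash
cat > h.py <<'E'
import numpy as np
from scipy.optimize import least_squares
from scipy.spatial.transform import Rotation as Ro
D={n:np.load(n+"0.npz") for n in("scene","top")}
def proj(n,p,d=None):
    d=d or D[n]; c=d["camera_from_world"]; q=c[:3,:3]@np.asarray(p).T+c[:3,3:]; q=d["K"]@q; return (q[:2]/q[2]).T
def tri(us,ut):
    return least_squares(lambda p:np.r_[proj("scene",p[None])[0]-us,proj("top",p[None])[0]-ut],[550,0,150])
def rel(target,ypr=None):
    """tool-frame shift and rotvec (deg) from the present pose to target (mm) / [r,p,y]"""
    from plant import robot
    s=robot.get_state(); R=Ro.from_euler("xyz",s["orientation"],degrees=True)
    t=R.inv().apply(np.asarray(target)-s["tool_pos"])/1000
    r=(R.inv()*Ro.from_euler("xyz",ypr,degrees=True)).as_rotvec(degrees=True) if ypr is not None else None
    return t,r,s
E
python3 - <<'E'
from h import *
np.set_printoptions(precision=3,suppress=True)
S=lambda x,y:((x+.5)/3.6-.5+265,(y+.5)/3.6-.5+155)
T=lambda x,y:((x-400+.5)/4.2-.5+310,(y+.5)/4.2-.5+185)
c=[("scene",S(33,330),100,75),("scene",S(233,455),-100,75),("scene",S(348,343),-100,-75),
("top",T(450,367),-100,75),("top",T(643,412),-100,-75),("top",T(700,160),100,-75),("top",T(513,118),100,75)]
zs=[16]*7
def W(p,x,y,z):
    a=p[2]; return np.array([[p[0]+np.cos(a)*x-np.sin(a)*y,p[1]+np.sin(a)*x+np.cos(a)*y,z]])
f=least_squares(lambda p:np.concatenate([proj(n,W(p,x,y,z))[0]-u for (n,u,x,y),z in zip(c,zs)]),[550,0,-.2])
print("press",f.x,np.degrees(f.x[2])); print(f.fun.reshape(-1,2))
np.save("press.npy",f.x)
def loc(P): 
    d=P[:2]-f.x[:2]; a=f.x[2]; return np.array([np.cos(a)*d[0]+np.sin(a)*d[1],-np.sin(a)*d[0]+np.cos(a)*d[1],P[2]])
for nm,s,t in [("grip",(296.05,196.07),(330.4,220.2)),("handle",S(341,138),(382.5,263.5)),("handle_end",S(372,112),T(762,342)),("grip_end",S(92,164),T(452,143)),("pivot",S(82,115),T(547,90)),("wheelhub",S(141,204),T(540,210))]:
    r=tri(s,t); print(nm,r.x,"loc",loc(r.x),"res",np.abs(r.fun).max())
E
```

```text
press [522.031   2.552  -0.167] -9.547285740540834
[[-2.248 -1.975]
 [-0.374 -0.538]
 [ 1.065 -2.889]
 [-2.069  1.356]
 [-0.003  2.424]
 [ 0.576  0.379]
 [-1.664 -0.777]]
grip [543.386  71.306 244.084] loc [  9.655  71.343 244.084] res 0.4549480552800276
handle [447.902 -78.475 180.829] loc [-59.663 -92.2   180.829] res 1.2730013994507203
handle_end [ 442.234 -115.038  180.672] loc [ -59.189 -129.197  180.672] res 1.8144619872238081
grip_end [545.343  93.655 247.715] loc [  7.878  93.708 247.715] res 0.2808817015215368
pivot [589.608  36.12  227.177] loc [ 61.073  44.311 227.177] res 0.5268009001834173
wheelhub [534.844  36.516 166.426] loc [  7.003  35.619 166.426] res 2.9135096860150043
```

Run:
```python
from h import *
np.set_printoptions(precision=3,suppress=True)
S=lambda x,y:((x+.5)/3.6-.5+265,(y+.5)/3.6-.5+155)
T=lambda x,y:((x-400+.5)/4.2-.5+310,(y+.5)/4.2-.5+185)
c=[("scene",S(33,332),100,75,8),("scene",S(233,460),-100,75,0),("scene",S(348,345),-100,-75,8),
("top",T(450,370),-100,75,4),("top",T(643,415),-100,-75,4),("top",T(700,160),100,-75,16),("top",T(510,118),100,75,16)]
def W(p,x,y,z):
    a=p[2]; return np.array([[p[0]+np.cos(a)*x-np.sin(a)*y,p[1]+np.sin(a)*x+np.cos(a)*y,z]])
f=least_squares(lambda p:np.concatenate([proj(n,W(p,x,y,z))[0]-u for (n,u,x,y,z) in c]),[550,0,-.2])
print("press",f.x,np.degrees(f.x[2])); print(f.fun.reshape(-1,2))
def loc(P): 
    d=P[:2]-f.x[:2]; a=f.x[2]; return np.array([np.cos(a)*d[0]+np.sin(a)*d[1],-np.sin(a)*d[0]+np.cos(a)*d[1],P[2]])
# head top back corners etc at z=258: crop top view (592,37) (676,62); scene (60,62),(120,22)
for nm,s,t in [("headBL",S(63,60),T(592,38)),("headBR",S(118,22),T(676,62)),("grip",(296.05,196.07),(330.4,220.2)),("handle",S(341,138),(382.5,263.5)),("ramtop",S(232,70),T(593,222))]:
    r=tri(s,t); print(nm,r.x,"loc",loc(r.x),"res",np.abs(r.fun).max())
# yaw from red grip & handle axes at known heights in the top view
import cv2
p=D["top"]["pixels"].astype(int);B,G,R=p[...,0],p[...,1],p[...,2]
def unproj(u,z):
    d=D["top"];M=d["camera_from_world"];r=M[:3,:3].T@np.linalg.inv(d["K"])@[*u,1];o=-M[:3,:3].T@M[:3,3];return o+r*(z-o[2])/r[2]
for nm,m,z in(("red",(R>110)&(G<80)&(B<80),245),("blk",p.max(2)<45,180)):
    ys,xs=np.nonzero(m); k=((xs>318)&(xs<342)&(ys>210)&(ys<230)) if nm=="red" else (xs>371)&(xs<396)&(ys>257)&(ys<270)
    q=np.c_[xs,ys][k].astype(float); v=np.linalg.svd(q-q.mean(0))[2][0]; a,b=unproj(q.mean(0)-v*5,z),unproj(q.mean(0)+v*5,z)
    d=b-a; print(nm,a/2+b/2,"yaw",np.degrees(np.arctan2(d[1],d[0]))%180-90)
```

```text
press [522.97    0.782  -0.161] -9.19932209202259
[[-2.05  -0.915]
 [-0.258  1.224]
 [ 0.804 -2.245]
 [-1.297  1.147]
 [ 0.446  1.833]
 [ 0.998 -0.053]
 [-0.588 -0.932]]
headBL [620.333  10.399 244.601] loc [ 94.573  25.059 244.601] res 0.6410539005748035
headBR [608.211 -43.207 245.803] loc [ 91.178 -29.796 245.803] res 0.6365926804535036
grip [543.386  71.306 244.084] loc [  8.879  72.881 244.084] res 0.4549480552800276
handle [447.902 -78.475 180.829] loc [-61.431 -90.239 180.829] res 1.2730013994507203
ramtop [492.5     4.848 283.969] loc [-30.728  -0.858 283.969] res 0.5931019120807264
red [544.18   71.954 245.   ] yaw -9.745058308020248
blk [451.417 -78.629 180.   ] yaw -9.637966755119749
```

Run:
```python
from h import *
np.set_printoptions(precision=4,suppress=True)
print(rel([400,-210,430],[180,0,80.4])[:2],rel([545,74,430],[180,0,80.4])[:2])
```

```text
(array([ 0.2642, -0.1833, -0.1993]), array([ -0.1137,  -0.051 , -53.8802])) (array([ 0.5207, -0.3726, -0.1989]), array([ -0.1137,  -0.051 , -53.8802]))
```

Request:
{"method": "move_arm", "body": {"travel": [[0.01,-0.01,-0.06],[0.05,-0.035,-0.12],[0.1,-0.07,-0.17],[0.15,-0.105,-0.199],[0.2,-0.142,-0.199]], "dr": [[0,0,-10],[0,0,-20],[0,0,-30],[0,0,-40],[0,0,-50]], "fingers": [0.6,0.6,0.6,0.6,0.6], "grip_force": 20}}

```text
clock: 0.72
tool_pos: [348.0, -301.9, 426.4]
orientation: [179.8, 0.1, 76.7]
ft_force: [0.4, 0.7, -0.4]
opening: 51.1
grasp_force: 0.0
```

Run:
```python
from h import *
np.set_printoptions(precision=4,suppress=True)
t,r,s=rel([545,74,400],[180,0,80.4]);print(t,r,s["qpos"],s["tool_pos"],s["opening"])
```

```text
[0.4111 0.1055 0.0259] [ 0.1678  0.1068 -3.65  ] [ 50.1188   6.2279 -12.9822  74.1213   1.4398  99.6082  24.2059] [ 347.9891 -301.9471  426.3541] 51.137132318466435
```

Request:
{"method": "move_arm", "body": {"travel": [[0.06,0.015,0.004],[0.12,0.03,0.008],[0.18,0.046,0.013],[0.24,0.061,0.017],[0.3,0.077,0.02]], "dr": [[0,0,-3.7],[0,0,-3.7],[0,0,-3.7],[0,0,-3.7],[0,0,-3.7]], "fingers": [0.5,0.5,0.5,0.5,0.5]}}

```text
clock: 1.35
tool_pos: [492.3, -27.4, 404.1]
orientation: [-180.0, 0.0, 80.2]
ft_force: [1.1, -1.1, -0.1]
opening: 42.5
grasp_force: 0.0
```

Run:
```python
from h import *
from plant import robot
import cv2
np.set_printoptions(precision=4,suppress=True)
d=robot.get_image("wrist"); np.savez("w1.npz",**d); cv2.imwrite("pics/w1.png",d["pixels"])
t,r,s=rel([545,74,340],[180,0,80.4]);print(t,r,s["qpos"],s["tool_pos"],s["opening"])
```

```text
[0.096  0.0361 0.0638] [-0.0594 -0.5647  0.7489] [ 24.1139  11.6736 -30.3066  72.3067   5.3447  97.4592 -13.8204] [494.4837 -15.9128 402.896 ] 42.587693226481484
```

View pics/w1.png

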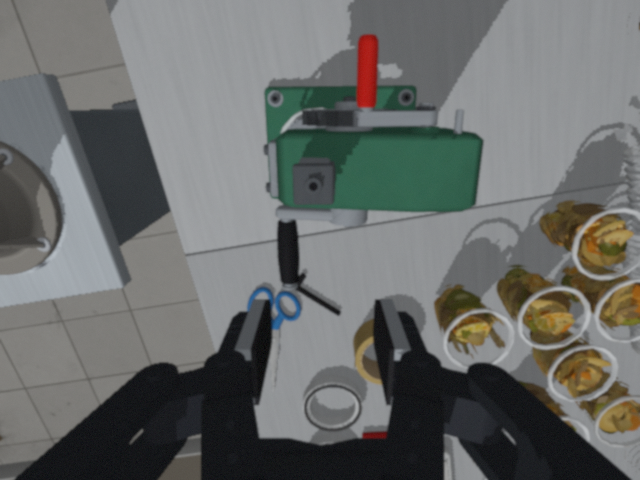

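The wrist view shows the red grip running from (370,35) to (366,108), the black handle from (288,222) to (288,283), the shaft hub at (350,215), the pawl's pivot end near (428,116) and the rest pin at (459,120).

Run:
```python
from h import *
np.set_printoptions(precision=2,suppress=True)
w=dict(np.load("w1.npz")); 
def unp(u,z):
    M=w["camera_from_world"];r=M[:3,:3].T@np.linalg.inv(w["K"])@[*u,1];o=-M[:3,:3].T@M[:3,3];return o+r*(z-o[2])/r[2]
print("cam",-w["camera_from_world"][:3,:3].T@w["camera_from_world"][:3,3])
for nm,s,t,u in(("grip",(296.05,196.07),(330.4,220.2),(367,71)),("handle",(359.5,193.2),(382.5,263.5),(287.5,252))):
    r=least_squares(lambda p:np.r_[proj("scene",p[None])[0]-s,proj("top",p[None])[0]-t,proj("",p[None],w)[0]-u],[500,0,200]); print(nm,r.x,r.fun)
    for z in ((240,245,250) if nm=="grip" else (175,185,195)): print(z,unp(u,z))
a,b=unp((366,106),245),unp((370,37),245);d=b-a;print("yaw grip",np.degrees(np.arctan2(-d[0],d[1])))
a,b=unp((288,280),183),unp((288,224),183);d=b-a;print("yaw handle",np.degrees(np.arctan2(-d[0],d[1])))
a,b=unp((283,203),258),unp((472,208),258);d=b-a;print("yaw head",np.degrees(np.arctan2(d[1],d[0])),b)
for nm,u,z in(("pivot",(428,116),240),("hub",(350,215),205),("ram",(313,182),290),("footcorner",(266,88),16),("footc2",(416,88),16),("headBL",(482,136),255),("headBR",(474,208),255)): print(nm,unp(u,z))
```

```text
cam [506.72  54.45 546.9 ]
grip [542.73  72.38 245.38] [-0.41 -0.18 -0.31  0.54  0.04  0.09]
240 [543.36  72.77 240.  ]
245 [542.76  72.47 245.  ]
250 [542.16  72.18 250.  ]
handle [447.39 -79.02 180.68] [-1.05 -0.58  0.43  1.49  0.06 -0.18]
175 [446.36 -81.28 175.  ]
185 [447.98 -77.63 185.  ]
195 [449.61 -73.98 195.  ]
yaw grip -11.207353383432116
yaw handle -11.503685625906664
yaw head -11.384760319076978 [608.67 -39.52 258.  ]
pivot [585.12  33.4  240.  ]
hub [515.66 -44.19 205.  ]
ram [492.18   7.51 290.  ]
footcorner [438.61  88.41  16.  ]
footc2 [629.88  55.25  16.  ]
headBL [619.49  13.5  255.  ]
headBR [611.28 -40.77 255.  ]
```

Run:
```python
from h import *
np.set_printoptions(precision=4,suppress=True)
for z in(300,226):
    t,r,s=rel([543.3,75.3,z],[180,0,79.3]);print(t,r,s["tool_pos"],s["orientation"])
```

```text
[0.0966 0.0343 0.1038] [-0.0648 -0.5641  1.8489] [494.4837 -15.9128 402.896 ] [-179.9443   -0.5651   81.1487]
[0.0959 0.0344 0.1778] [-0.0648 -0.5641  1.8489] [494.4837 -15.9128 402.896 ] [-179.9443   -0.5651   81.1487]
```

Request:
{"method": "move_arm", "body": {"travel": [[0.045,0.016,0.03],[0.08,0.03,0.07],[0.085,0.032,0.1],[0.085,0.032,0.1],[0.085,0.032,0.1]], "dr": [[0,0,1],[0,0,1],[0,0,1],[0,0,1],[0,0,1]], "fingers": [0.5,0.5,0.5,0.5,0.5]}}

```text
clock: 2.02
tool_pos: [538.3, 48.5, 305.8]
orientation: [179.9, 0.0, 79.1]
ft_force: [0.5, -0.2, 0.8]
opening: 42.5
grasp_force: 0.0
```

Run:
```python
from h import *
np.set_printoptions(precision=4,suppress=True)
for z in(226,):
    t,r,s=rel([543.3,75.3,z],[180,0,79.3]);print(t,r,s["tool_pos"],s["orientation"],s["joint_velocities"])
```

```text
[ 0.0272 -0.0003  0.0798] [ 0.0885  0.0046 -0.1618] [538.3435  48.546  305.756 ] [179.9115   0.0045  79.1382] [ 0.2629 -0.8742 -0.13   -1.1489  0.0275 -0.2072 -0.171 ]
```

Request:
{"method": "move_arm", "body": {"travel": [[0.027,0,0],[0.027,0,0.03],[0.027,0,0.06],[0.027,0,0.08],[0.027,0,0.08]], "dr": [[0,0,0],[0,0,0],[0,0,0],[0,0,0],[0,0,0]], "fingers": [0.5,0.5,0.5,0.5,0.5]}}

```text
clock: 2.65
tool_pos: [542.9, 74.7, 224.9]
orientation: [-180.0, 0.0, 79.1]
ft_force: [0.0, -0.7, -0.3]
opening: 42.7
grasp_force: 0.0
```

Run:
```python
from h import *
from plant import robot
import cv2
np.set_printoptions(precision=4,suppress=True)
t,r,s=rel([543.3,75.3,226],[180,0,79.3]);print(t,r,s["tool_pos"],s["ft_force"])
d=robot.get_image("wrist"); np.savez("w2.npz",**d); cv2.imwrite("pics/w2.png",d["pixels"])
```

```text
[ 0.0007  0.0003 -0.0011] [-0.0136  0.0471 -0.1894] [542.9017  74.6672 224.9149] [ 0.021  -0.6616 -0.2907]
```

View pics/w2.png

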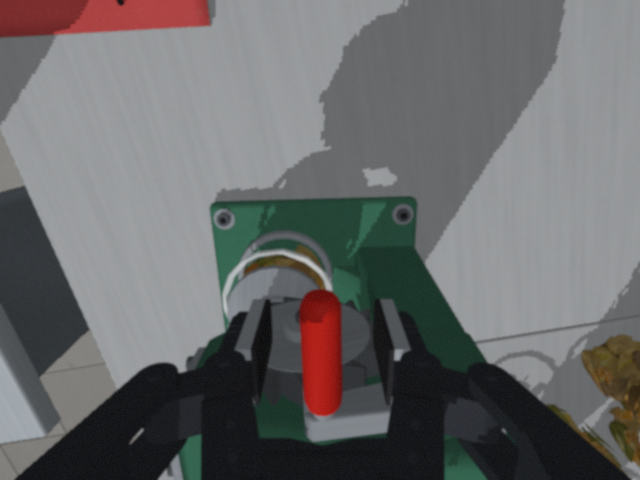

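The grip, from (320,300) to (325,405), is centred between the fingers, so I can close them.

Request:
{"method": "move_arm", "body": {"travel": [[0,0,0],[0,0,0],[0,0,0],[0,0,0]], "dr": [[0,0,0],[0,0,0],[0,0,0],[0,0,0]], "fingers": [0,0,0,0], "grip_force": 20}}

```text
clock: 3.2
tool_pos: [542.9, 76.4, 226.1]
orientation: [179.9, -0.0, 79.3]
ft_force: [-2.8, 0.4, 6.5]
opening: 14.2
grasp_force: 19.7
```

Request:
{"method": "move_arm", "body": {"travel": [[0,0.001,-0.005],[0,0.0021,-0.0094],[0,0.004,-0.014],[0,0.006,-0.018],[0,0.006,-0.018]], "dr": [[0,0,0],[0,0,0],[0,0,0],[0,0,0],[0,0,0]], "fingers": [0,0,0,0,0]}}

```text
clock: 3.82
tool_pos: [548.9, 75.3, 243.0]
orientation: [-180.0, -0.0, 79.2]
ft_force: [-2.1, 1.3, -1.6]
opening: 14.4
grasp_force: 19.7
```

Request:
{"method": "move_arm", "body": {"travel": [[0,0.0056,-0.0078],[0,0.0126,-0.0143],[0,0.0207,-0.0194],[0,0.0297,-0.0227],[0,0.0297,-0.0227]], "dr": [[0,0,0],[0,0,0],[0,0,0],[0,0,0],[0,0,0]], "fingers": [0,0,0,0,0]}}

```text
clock: 4.45
tool_pos: [579.8, 70.1, 268.1]
orientation: [179.7, -0.1, 79.2]
ft_force: [-1.5, 2.6, 6.0]
opening: 14.1
grasp_force: 20.1
```

Request:
{"method": "move_arm", "body": {"travel": [[0,0.0095,-0.0014],[0,0.0191,-0.0009],[0,0.0284,0.0014],[0,0.033,0.0033],[0,0.033,0.0033]], "dr": [[0,0,0],[0,0,0],[0,0,0],[0,0,0],[0,0,0]], "fingers": [0,0,0,0,0]}}

```text
clock: 5.08
tool_pos: [611.1, 63.9, 261.3]
orientation: [-180.0, -0.1, 79.3]
ft_force: [-0.3, 4.1, -0.6]
opening: 14.0
grasp_force: 20.6
```

Run:
```python
from plant import robot
import cv2
d=robot.get_image("scene")["pixels"][130:290,240:400]
cv2.imwrite("pics/s3.png",cv2.resize(d,None,fx=3.5,fy=3.5,interpolation=cv2.INTER_CUBIC))
```

```text
(no output)
```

View pics/s3.png

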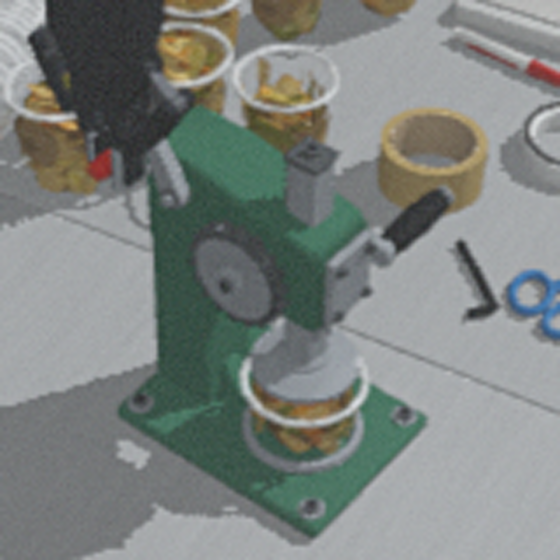

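The pawl now leans back behind its pivot, at crop (170,180), with the wheel clear. Next I release it and lift away.

Request:
{"method": "move_arm", "body": {"travel": [[0,0,0],[0,0,0],[0,0,0],[0,0,-0.03],[0,0,-0.08]], "dr": [[0,0,0],[0,0,0],[0,0,0],[0,0,0],[0,0,0]], "fingers": [0.6,0.6,0.6,0.6,0.6]}}

```text
clock: 5.75
tool_pos: [609.7, 61.6, 341.0]
orientation: [-179.8, 0.2, 79.1]
ft_force: [0.1, 1.1, 0.5]
opening: 51.0
grasp_force: 0.0
```

Run:
```python
from h import *
np.set_printoptions(precision=4,suppress=True)
# handle hover: handle (447.4,-79,181), 6 mm outboard (-ey)
h=np.array([447.4,-79])-6*np.array([.186,.983])
for p in([*h,420],[*h,240],[*h,162]):
    t,r,s=rel(p,[180,0,79.3]);print(t,r)
print(s["qpos"],s["tool_pos"])
```

```text
[-0.1749 -0.1332 -0.078 ] [-0.2144  0.164  -0.152 ]
[-0.1744 -0.1325  0.102 ] [-0.2144  0.164  -0.152 ]
[-0.1742 -0.1322  0.18  ] [-0.2144  0.164  -0.152 ]
[ 10.2131  27.3186 -30.7136  60.9468  13.6565  95.2304 -27.2603] [609.6545  61.6427 340.9681]
```

Request:
{"method": "move_arm", "body": {"travel": [[-0.04,-0.03,-0.03],[-0.085,-0.065,-0.04],[-0.13,-0.1,-0.03],[-0.174,-0.132,0.0],[-0.174,-0.132,0.04]], "dr": [[0,0,0],[0,0,0],[0,0,0],[0,0,0],[0,0,0]], "fingers": [0.6,0.6,0.6,0.6,0.6]}}

```text
clock: 6.38
tool_pos: [446.4, -88.8, 302.8]
orientation: [179.8, 0.3, 78.6]
ft_force: [0.8, 0.7, -0.4]
opening: 51.3
grasp_force: 0.0
```

Run:
```python
from h import *
from plant import robot
import cv2
np.set_printoptions(precision=4,suppress=True)
d=robot.get_image("wrist"); np.savez("w4.npz",**d)
e=robot.get_image("scene")["pixels"][150:230,260:370]
c=d["pixels"].copy(); c[:240,:330]=cv2.resize(e,(330,240),interpolation=cv2.INTER_CUBIC); cv2.imwrite("pics/w4.png",c)
s=robot.get_state(); print(s["tool_pos"],s["orientation"])
```

```text
[444.3975 -84.4772 298.4377] [-179.5157    0.0825   79.0256]
```

View pics/w4.png

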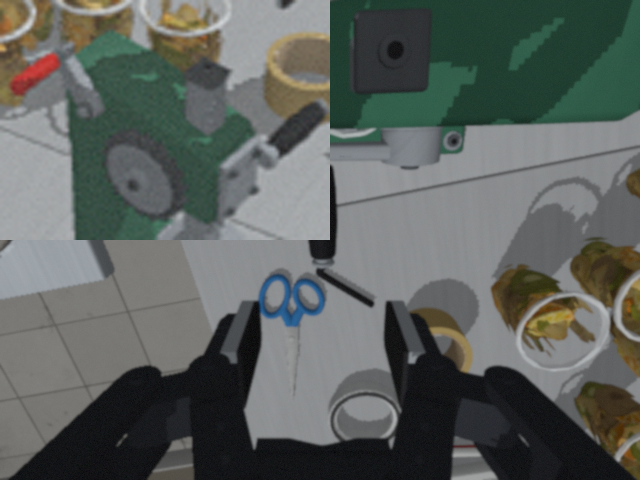

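The inset shows the pawl lying back on its pin, with the red grip at (38,72). The handle's outer end is at (322,262), centred between the fingers, so I descend.

Request:
{"method": "move_arm", "body": {"travel": [[0,0.001,0.04],[0,0.001,0.09],[0,0.001,0.136],[0,0.001,0.136],[0,0.001,0.136]], "dr": [[0,0,0],[0,0,0],[0,0,0],[0,0,0],[0,0,0]], "fingers": [0.6,0.6,0.6,0.6,0.6]}}

```text
clock: 7.1
tool_pos: [451.7, -83.1, 168.5]
orientation: [179.7, -0.0, 79.3]
ft_force: [0.5, -1.1, 0.2]
opening: 51.2
grasp_force: 0.0
```

Run:
```python
from plant import robot
import cv2
s=robot.get_state(); print(s["tool_pos"],s["orientation"],s["ft_force"])
d=robot.get_image("wrist"); cv2.imwrite("pics/w5.png",d["pixels"])
```

```text
[451.69950072 -83.14430379 168.53429418] [ 1.79742451e+02 -1.22275972e-02  7.92761050e+01] [ 0.47808917 -1.12424305  0.24465399]
```

View pics/w5.png

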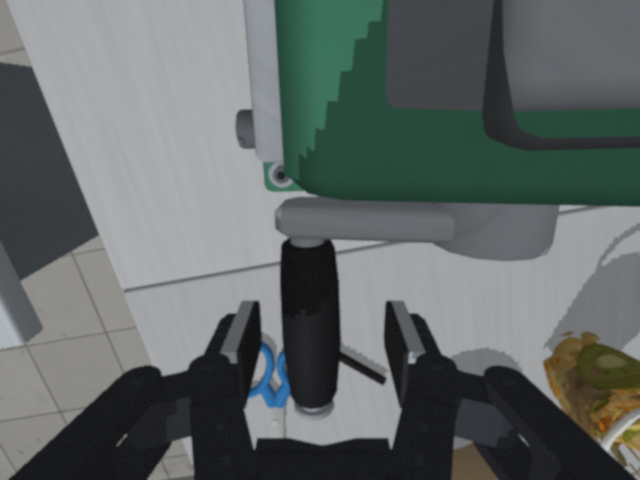

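The handle, from (308,240) to (312,405), sits slightly in front of the finger centre at 322. I'll shift about 4 mm towards the front, go 6 mm lower and close.

Request:
{"method": "move_arm", "body": {"travel": [[0,-0.004,0.006],[0,-0.004,0.006],[0,-0.004,0.006],[0,-0.004,0.006],[0,-0.004,0.006]], "dr": [[0,0,0],[0,0,0],[0,0,0],[0,0,0],[0,0,0]], "fingers": [0.6,0,0,0,0], "grip_force": 25}}

```text
clock: 7.78
tool_pos: [447.2, -83.0, 160.8]
orientation: [179.8, 0.0, 79.2]
ft_force: [4.4, -0.8, -0.7]
opening: 21.3
grasp_force: 25.2
```

Request:
{"method": "move_arm", "body": {"travel": [[0,-0.0009,-0.006],[0,-0.0012,-0.012],[0,-0.0009,-0.018],[0,0,-0.0239],[0,0,-0.0239]], "dr": [[0,0,0],[0,0,0],[0,0,0],[0,0,0],[0,0,0]], "fingers": [0,0,0,0,0], "grip_force": 50}}

```text
clock: 8.4
tool_pos: [448.8, -83.3, 184.6]
orientation: [179.5, -0.0, 79.2]
ft_force: [10.4, -2.1, -3.7]
opening: 20.7
grasp_force: 49.4
```

Request:
{"method": "move_arm", "body": {"travel": [[0,0.004,-0.0074],[0,0.0087,-0.0154],[0,0.0139,-0.0226],[0,0.0202,-0.0291],[0,0.0202,-0.0291]], "dr": [[0,0,0],[0,0,0],[0,0,0],[0,0,0],[0,0,0]], "fingers": [0,0,0,0,0]}}

```text
clock: 9.02
tool_pos: [464.5, -85.9, 211.8]
orientation: [-179.8, -0.0, 79.3]
ft_force: [4.1, -0.2, -9.4]
opening: 20.7
grasp_force: 49.6
```

Request:
{"method": "move_arm", "body": {"travel": [[0,0.0081,-0.0055],[0,0.016,-0.0096],[0,0.0244,-0.0125],[0,0.0333,-0.0143],[0,0.0333,-0.0143]], "dr": [[0,0,0],[0,0,0],[0,0,0],[0,0,0],[0,0,0]], "fingers": [0,0,0,0,0]}}

```text
clock: 9.65
tool_pos: [498.5, -91.5, 228.2]
orientation: [180.0, -0.1, 79.3]
ft_force: [-2.5, 3.8, -3.8]
opening: 20.7
grasp_force: 50.6
```

Request:
{"method": "move_arm", "body": {"travel": [[0,0.009,-0.0004],[0,0.0179,0.0005],[0,0.0266,0.0028],[0,0.0349,0.0063],[0,0.0349,0.0063]], "dr": [[0,0,0],[0,0,0],[0,0,0],[0,0,0],[0,0,0]], "fingers": [0,0,0,0,0]}}

```text
clock: 10.28
tool_pos: [533.1, -97.2, 222.0]
orientation: [179.9, -0.1, 79.3]
ft_force: [-1.9, 5.5, -3.4]
opening: 20.8
grasp_force: 50.9
```

Request:
{"method": "move_arm", "body": {"travel": [[0,0.0037,0.0021],[0,0.0065,0.004],[0,0.0065,0.004],[0,0.0065,0.004]], "dr": [[0,0,0],[0,0,0],[0,0,0],[0,0,0]], "fingers": [0,0,0,0]}}

```text
clock: 10.78
tool_pos: [538.1, -98.0, 218.9]
orientation: [-180.0, -0.1, 79.3]
ft_force: [-5.7, 5.5, 2.0]
opening: 20.5
grasp_force: 51.4
```

Request:
{"method": "move_arm", "body": {"travel": [[0,0,0],[0,0,0],[0,0,-0.01],[-0.03,0,-0.07],[-0.06,0,-0.13]], "dr": [[0,0,0],[0,0,0],[0,0,0],[0,0,0],[0,0,0]], "fingers": [0.6,0.6,0.6,0.6,0.6]}}

```text
clock: 11.4
tool_pos: [527.9, -156.2, 341.0]
orientation: [179.9, 0.0, 79.2]
ft_force: [1.1, -0.8, 0.8]
opening: 51.2
grasp_force: 0.0
```

Run:
```python
from plant import robot
import cv2
s=robot.get_state(); print(s["tool_pos"],s["opening"],s["ft_force"],s["clock"])
d=robot.get_image("scene"); cv2.imwrite("pics/s6.png",cv2.resize(d["pixels"][130:290,240:400],None,fx=3.7,fy=3.7,interpolation=cv2.INTER_CUBIC))
```

```text
[ 527.94314944 -156.16584609  340.96548719] 51.2005188177582 [ 1.05647944 -0.84112509  0.75015318] 11.4
```

View pics/s6.png

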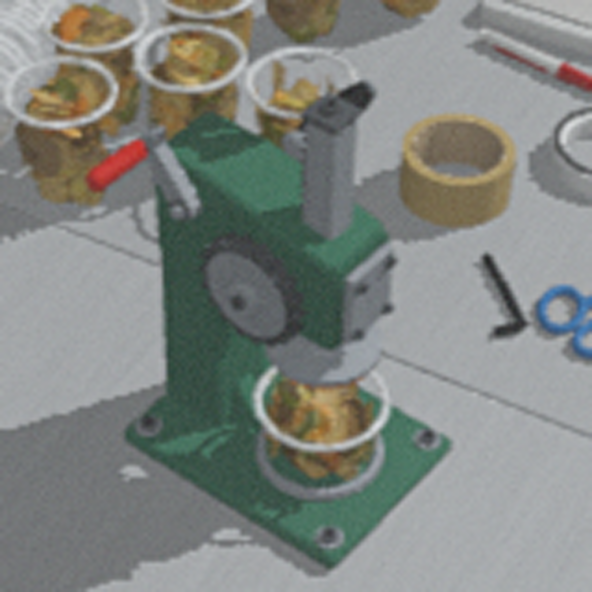

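The pawl lies back with its grip at (118,165), the pot stands in its ring under the raised platen, and the handle is behind the ram. I'll measure the ram rise.

Run:
```python
from h import *
import cv2
from plant import robot
P0=D["scene"]["pixels"]; d=robot.get_image("scene"); P1=d["pixels"]
t=robot.get_image("top")
# ram top square: template match between start and now in the scene view
T=P0[168:180,320:340]; r=cv2.matchTemplate(P1[140:185,315:350],T,cv2.TM_CCOEFF_NORMED); _,v,_,l=cv2.minMaxLoc(r)
print("scene shift",l[0]+315-320,l[1]+140-168,v)
for z in(289,297,330,337): print(z,proj("scene",np.array([[493,7,z]])),proj("top",np.array([[493,7,z]])))
# red grip and handle end now
for n,q in(("scene",P1),("top",t["pixels"])):
    p=q.astype(int); m=((p[...,2]>110)&(p[...,1]<80)&(p[...,0]<80)); ys,xs=np.nonzero(m[150:260,255:345]); print(n,"red",xs.mean()+255,ys.mean()+150)
# handle in the top view
b=t["pixels"].max(2)<45; ys,xs=np.nonzero(b[215:265,355:405]); q=np.c_[xs+355,ys+215]; print("blk",q.mean(0),q.min(0),q.max(0),len(q))
ey=np.array([.186,.983]);ex=np.array([.983,-.186])
h0=np.array([447.4,-79]); C=h0+59.4*ex
for e in(1.85,1.95,2.05,2.15):
    p=C-60*np.cos(e)*ex; print(e,proj("top",np.array([[*p,192+60*np.sin(e)]])))
```

```text
scene shift 0 0 0.8440083265304565
289 [[327.97401141 172.68810416]] [[355.00093343 237.36929898]]
297 [[328.06282187 170.00177972]] [[355.22315607 236.65711765]]
330 [[328.43878141 158.62981533]] [[356.17197383 233.61633708]]
337 [[328.52058193 156.15552613]] [[356.38016626 232.9491199 ]]
scene red 272.0982142857143 175.74107142857142
top red 294.9171270718232 227.31491712707182
blk [392.54938272 226.2345679 ] [357 221] [404 233] 162
1.85 [[393.13501602 232.70687763]]
1.95 [[393.52523133 230.82890659]]
2.05 [[393.86209586 229.09100055]]
2.15 [[394.14232338 227.51127252]]
```

```bash
python3 -c "
from plant import robot
print(robot.finish_job())"
```

```text
the job is handed in; nothing more can be done
None
```

I threw the pawl back onto its rest pin and wound the crank up to about its stop. The pot is still standing in its ring, and I handed the job in with the arm clear after about 11.5 s; no verdict was returned.

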